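# Set an optical cell in a bench photometer

### The arm

A 6-joint arm with a two-finger parallel gripper is mounted at the origin on a cart in front of the work surface, level with it; the furniture and walls round the work are solid. World frame = base frame: x ahead of the robot, y to its left, z up, the work surface at z = 0. Lengths are in m, angles in degrees, forces in N, time in s.
With the tool pointing down it reaches from about 0.25 to 0.725 m from the base axis. Payload 9.7 kg.
Tool frame: the origin (TCP) lies between the finger pads, 19 mm behind the fingertips; this is the grasp point; z points along the fingers, y is the line along which they close (so a half turn about z gives the same grasp; the last joint's range is limited). The gripper opens to 85 mm and grips with 20 to 120 N. Pads are 22 mm wide; open, the fingers measure 114 mm over their backs; the gripper's body (76 mm by 85 mm) begins 54 mm behind the grasp point. The pads swing forward as they close: fully open they stand 13 mm farther back than shut.
Start: joints at [-69.041, 4.979, 10.078, 95.1, 0, 90], TCP at [0.197, -0.514, 0.25] pointing down, gripper open.
Joint ranges: [-179.16, 179.16], [-48.56, 103.87], [-65.8, 70.77], [-126.05, 130.52], [-82.76, 87.17], [-180, 180]. Speed limits (degrees/s): [127.2, 127.2, 147.25, 180, 180, 180].

### API

Orientations are given as [roll, pitch, yaw] about the fixed x, y, z axes, in that order (R = Rz(yaw) Ry(pitch) Rx(roll)).
In Python, from workcell import bot gives the robot as it stands.
- The arm moves only by the tool play_rows, never from a script. Its argument "steps" is a list that holds one entry, the list of rows, each a list of 4 numbers: the shift along the tool's x, y, z in m, then the turn about the tool's z in rad. In form: [[[tx, ty, tz, yaw], ...]]. A call has exactly 5 rows; each row shifts and turns the commanded pose from where the row before left it, along the tool's axes as they then stand; what a row does not reach is not made up. A row lasts 1/12 s, in which the tool goes at most 41.7 mm and 7.16 degrees, less where a joint would pass 70% of its speed; a pose out of reach is approached as far as the arm can. A call is refused whole if a number of a shift passes 0.0417 or a number of a turn 0.125, either way. A call with a gripper value outside its range is refused whole. "gripper" is the finger opening in m, from 0 to 0.0854, set as the call begins (left out, the last holds). The fingers move at their own pace and stop on an object; "squeeze" is the grip in N (left out, the last holds). Time passes only in rows, so rows that do not move let the fingers close, or fill a call up. It gives the time, the measured TCP pose, the force, the opening and the grip force at its end, in the units of the state.
- bot.get_obs(): the state, without advancing time (a new reading comes with each control period).
- bot.camera(name): name is "side" or "top" or "wrist"; returns a dict with "img" (400x640x3 uint8, blue, green, red), "vfov" (degrees; the focal length in pixels is half the picture's height over the tangent of half this angle, whatever the lens; pixels are square), "cx", "cy" (the principal point, pixels), "xyz" and "attitude" of the camera in the world. Camera axes: x right, y down, z forward; pixel columns grow to the right and rows downward; lengths in m; the calibration is good to about 2 mm. A picture is of the moment at which its call begins. There is no depth.
- bot.job_done(): hands the job in; it is judged then, once.
The state is a dict: "time": time; "q": joint angles; "qd": joint speeds; "joint_efforts": joint torques, N m; "ee_pos": TCP position; "tcp_rot": TCP orientation; "wrist_force": force on the tool from outside, world axes, zero at the start; "torque": the same for the moment, N m; "opening": finger opening in m; "grasp_force": force on a finger pad.
Only numpy, scipy, OpenCV 4.12 (cv2) and the standard library are available. Lean on these libraries where they do the work, as an engineer would, in place of code of your own. Each camera call takes 0.05 s, during which the arm holds its last target. There are 200 camera calls.

### The job

Take the clear cell with the white stopper out of its stand, holding it only by the white ribbed sides and never by the clear faces, and set it upright in the photometer's square pocket with the clear faces looking along the light path between lamp and detector. Press it down until the stiff seat plate in the pocket is fully home, then keep a steady push of about 15 N on it for a second and let go. The cell is glass: never press it on the seat with more than 30 N or jam it hard against the pocket. Leave the amber cell, the beaker and the timer alone.

Things in the scene. Friction and masses are not known exactly. Their poses are not given: they have to be found in the camera images.
- cell: Square glass optical cell 20 x 20 x 78 mm, about 60 g, WHITE stopper. Origin: centre of underside, z up. Clear faces look along its +x and -x; white ribbed sides along +y and -y, 20 mm apart, 4 to 66 mm above the underside: grip there, e.g. TCP 57 to 61 mm above the underside. Flange at 65-68 mm, 15 mm square stopper on top. It stands 10 mm deep in a well of the stand
- amber_cell: Bystander of the same shape and axes, amber glass with a BLUE stopper, standing in the other well of the stand, 80 mm away. Leave it there
- cell_stand: Fixed white block 130 x 56 x 16 mm on a grey foot 140 x 66 x 6 mm, origin at centre of underside; two square wells 23.5 mm wide at x = -40 and +40 mm on its x axis, floor 6 mm above its underside. Which cell is in which well varies. The cells' clear faces look along the row (stand x)
- photometer: Fixed bench photometer: grey base 100 (x) x 210 (y) x 16 mm, origin at centre of underside. Light path along its y, 74 mm up, from white lamp house (+y) to black detector house (-y); houses are 96 mm high, lens rings 34 mm from the middle. Between them an aluminium block 46 x 46 mm, rim 56 mm up, red beam marks, with the square pocket. Put cell x along photometer y (either way round)
- pocket (a point): Centre of the pocket's mouth, level with the rim, 56 mm above the photometer's underside; axes as the photometer's. The pocket is a square hole 22.2 mm wide, sides along these axes, with a 3 mm chamfer at the mouth. The cell enters it in any quarter turn, but light passes only through the clear faces
- seat_plate (a joint): Height (m) of the black seat plate in the pocket above its lower stop: 0 = fully home. Starts raised 5 to 10 mm; slides stiffly down under about 7 N and stays where left; at the stop the force rises sharply. Under the stop is a hidden spacer of unknown thickness: with the plate home the cell's underside is 17 to 30 mm below the rim, different each time
- beaker_a: Bystander: glass beaker 60 mm wide, 70 mm tall, behind the work; origin at the centre of its underside
- timer: Bystander: small white timer 62 x 68 x 20 mm, behind the work; origin at the centre of its underside
Not all that is in view belongs to the job. What is shaped like the cell but green or turquoise is not meant.

How it is judged:
By the outcome, as a careful person would: the job done as asked, in the order asked, and still so for the second after the job is handed in, with the robot touching nothing.
It also fails if it takes over 70 s, if anything falls off the work surface, if the arm or the gripper's body presses on something with over 40 N, if the wrist force passes 120 N, or if a joint passes its speed limit or range.

## Working session

There is one attempt and no reset: what is moved stays moved. The work goes in short steps, Python scripts to look and compute and a tool call to move; the robot and the scene stay as the last step left them, time stands still between calls to the robot, and variables do not carry over. Pictures are saved under pics/ and viewed, at most 10 in all, crops included, and the job is handed in when it is done.

Besides the shell and the picture viewer there is one more tool, called by a JSON object that holds its "api" and its "payload". play_rows: Moves the arm, as the interface text tells. Its arguments: {"type":"object","properties":{"steps":{"type":"array","items":{"type":"array","items":{"type":"array","items":{"type":"number"}}}},"gripper":{"type":"number"},"squeeze":{"type":"number"}},"required":["steps"]}

```bash
ls; mkdir -p pics; python3 - <<'E'
from workcell import bot
import cv2
for n in ("top","side"):
    c=bot.camera(n); cv2.imwrite(f"pics/{n}0.png",c["img"]); print(n,{k:v for k,v in c.items() if k!="img"})
print(bot.get_obs())
E
```

```text
pics
top {'vfov': 48.90318046600427, 'cx': 321.7958410981859, 'cy': 202.28978259598236, 'xyz': array([0.38684313, 0.09683491, 1.05113165]), 'attitude': array([-1.69964776e+02,  9.65159844e-02, -9.05824393e+01])}
side {'vfov': 53.965902658853125, 'cx': 318.652718064874, 'cy': 197.963633592688, 'xyz': array([0.5256934 , 0.7883727 , 0.56394986]), 'attitude': array([-125.45164276,   -1.32238644, -176.69855849])}
{'time': 0.1, 'q': array([-6.90408157e+01,  5.00904415e+00,  1.00377122e+01,  9.51003124e+01,
       -1.52485892e-03,  9.00022831e+01]), 'qd': array([ 0.03378531, -0.10125168, -0.0071961 ,  0.09875225,  0.01109284,
        0.01361881]), 'joint_efforts': array([ 1.57262151e-03, -5.21561301e+01,  4.65654480e+01,  1.59647665e-02,
        2.82821412e-05, -7.30268624e-06]), 'ee_pos': array([ 0.19666037, -0.51343048,  0.24933197]), 'tcp_rot': array([-1.79928356e+02,  1.52771259e-03,  2.09569031e+01]), 'wrist_force': array([-0.51945647, -0.10187178, -0.99091392]), 'torque': array([0.00845   , 0.00459284, 0.02817643]), 'grasp_force': 0.0, 'opening': 0.08563281236059972}
```

View pics/top0.png

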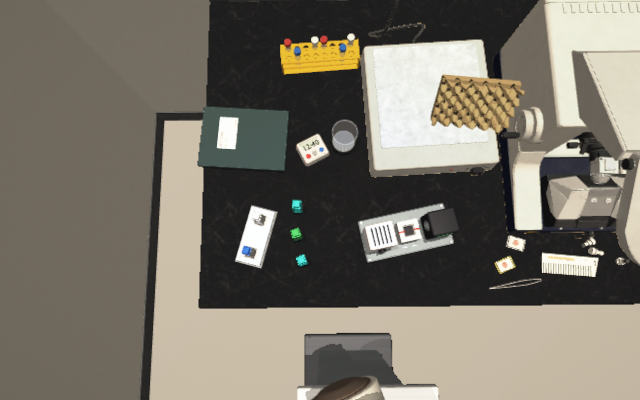

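View pics/side0.png

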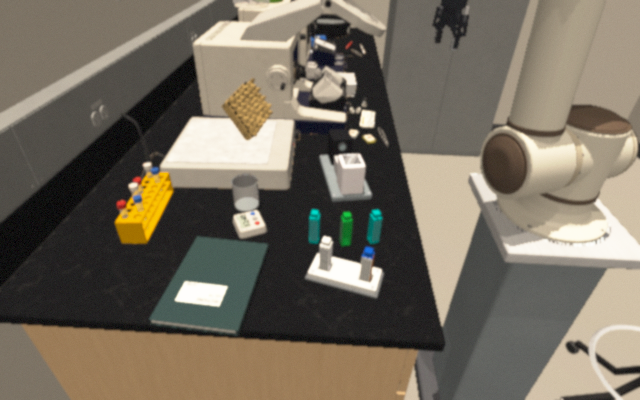

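The top view shows the stand at about (257,237), with the white-stoppered cell at (260,218) and the blue one at (249,252). The photometer's block is near (408,231), with the lamp to its left at (380,236) and the detector to its right at (440,222). The side view agrees: the white stopper is at (326,243), on the far side from the robot.

```bash
cat >h.py <<'E'
import numpy as np, cv2
from scipy.spatial.transform import Rotation as Ro
from workcell import bot
def cam(n):
    c=bot.camera(n); c["R"]=Ro.from_euler("xyz",c["attitude"],degrees=True).as_matrix(); c["f"]=200/np.tan(np.radians(c["vfov"]/2)); return c
def ray(c,p,z):
    d=c["R"]@np.array([(p[0]-c["cx"])/c["f"],(p[1]-c["cy"])/c["f"],1]); return c["xyz"]+d*(z-c["xyz"][2])/d[2]
def proj(c,P):
    v=c["R"].T@(np.array(P)-c["xyz"]); return np.array([c["cx"]+c["f"]*v[0]/v[2],c["cy"]+c["f"]*v[1]/v[2]])
def tool(P,yaw=None):
    """shift in tool axes (m), yaw turn about tool z (rad)"""
    o=bot.get_obs(); R=Ro.from_euler("xyz",o["tcp_rot"],degrees=True).as_matrix()
    return R.T@(np.array(P)-o["ee_pos"]), None if yaw is None else -np.radians(yaw-o["tcp_rot"][2])
E
python3 - <<'E'
from h import *
c=cam("top"); im=c["img"]; hsv=cv2.cvtColor(im,cv2.COLOR_BGR2HSV)
def sub(m,x0,y0,x1,y1):
    o=np.zeros_like(m); o[y0:y1,x0:x1]=m[y0:y1,x0:x1]; return o
m=sub(cv2.inRange(hsv,(0,0,190),(180,40,255)),225,195,285,280)
k=max(cv2.findContours(m,0,2)[0],key=cv2.contourArea); r=cv2.minAreaRect(k); b=cv2.boxPoints(r)
B=np.array([ray(c,p,.016)[:2] for p in b]); print("stand",r,B.mean(0),[np.linalg.norm(B[i]-B[i-1]) for i in range(4)]); 
d=max((B[1]-B[0],B[2]-B[1]),key=np.linalg.norm);print("axis",np.degrees(np.arctan2(d[1],d[0])))
m=sub(cv2.inRange(hsv,(100,120,60),(130,255,255)),230,235,275,270); mo=cv2.moments(m,True); print("blue",ray(c,(mo['m10']/mo['m00'],mo['m01']/mo['m00']),.08))
print("white guess",ray(c,(259,216),.084))
m=sub(cv2.inRange(hsv,(0,0,45),(180,60,255)),345,195,470,270)
k=max(cv2.findContours(m,0,2)[0],key=cv2.contourArea); r=cv2.minAreaRect(k);b=cv2.boxPoints(r)
B=np.array([ray(c,p,.016)[:2] for p in b]); print("phot",r,B.mean(0),[np.linalg.norm(B[i]-B[i-1]) for i in range(4)])
d=max((B[1]-B[0],B[2]-B[1]),key=np.linalg.norm);print("axis",np.degrees(np.arctan2(d[1],d[0])))
print("block guess",ray(c,(408,231),.056))
a=cv2.resize(im[195:275,225:285],None,fx=6,fy=6,interpolation=2); b=cv2.resize(im[195:275,350:465],None,fx=3.5,fy=6,interpolation=2)
b=cv2.resize(im[200:265,350:465],None,fx=6,fy=6,interpolation=2)
a=cv2.resize(im[195:275,225:285],None,fx=4,fy=4,interpolation=2)
w=np.zeros((720,690,3),np.uint8); w[:320,:240]=a; w[325:325+390,:690]=b
cv2.imwrite("pics/z.png",w[:,:][:]) ; cv2.imwrite("pics/z.png",cv2.resize(w,None,fx=.8,fy=.8))
E
```

```text
stand ((255.367919921875, 235.96226501464844), (25.96114730834961, 57.41671371459961), 15.945394515991211) [0.49174218 0.25405823] [np.float64(0.061014673847982315), np.float64(0.13499745669896368), np.float64(0.062372593100490814), np.float64(0.1345709691135926)]
axis -14.811454298378957
blue [0.45338965 0.2642939  0.08      ]
white guess [0.52852959 0.23651708 0.084     ]
phot ((408.95880126953125, 231.064697265625), (43.49455642700195, 97.51023864746094), 77.47119140625) [ 0.49938449 -0.10881636] [np.float64(0.10196824205097496), np.float64(0.2339496728410138), np.float64(0.10292272712888971), np.float64(0.22999784770589515)]
axis -78.00280331133467
block guess [ 0.49470298 -0.0983332   0.056     ]
```

View pics/z.png

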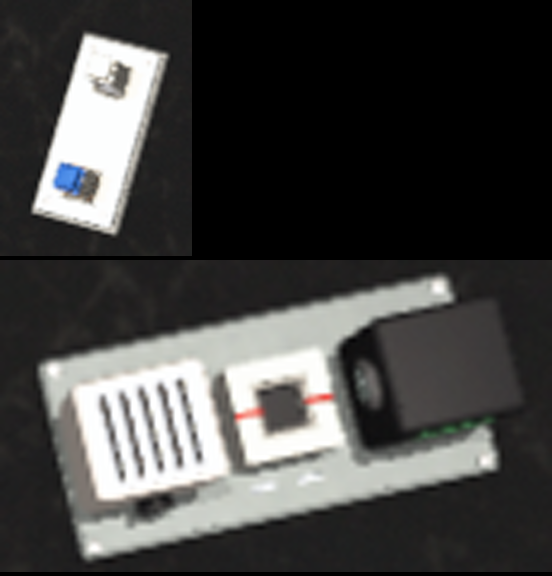

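Stand: centre (0.492, 0.254), axis at -14.8°. Its outline comes to 135 x 61 mm, as it should, and the white cell is expected near (0.530, 0.244). Photometer: yaw about 12°, pocket near (0.496, -0.100). I'll go over the pocket for a close look on the way.

{"api": "play_rows", "payload": {"steps": [[[0,0,0,0.125],[0,0,0,0.125],[0,0,0,0.125],[0,0,0,0.125],[0,0,0,0.125]]]}}

```text
time: 0.57
ee_pos: [0.1967, -0.5135, 0.2497]
tcp_rot: [-180.0, 0.0, -15.2]
wrist_force: [0.9, 0.0, 0.4]
opening: 0.0856
grasp_force: 0.0
```

{"api": "play_rows", "payload": {"steps": [[[0.012,-0.032,0,0],[0.012,-0.032,0,0],[0.012,-0.032,0,0],[0.012,-0.032,0,0],[0.012,-0.032,0,0]]]}}

```text
time: 0.98
ee_pos: [0.2962, -0.3729, 0.2497]
tcp_rot: [-180.0, 0.0, -14.9]
wrist_force: [0.3, -0.5, 0.9]
opening: 0.0857
grasp_force: 0.0
```

{"api": "play_rows", "payload": {"steps": [[[0.012,-0.032,0,0],[0.012,-0.032,0,0],[0.012,-0.032,0,0],[0.012,-0.032,0,0],[0.012,-0.032,0,0]]]}}

```text
time: 1.4
ee_pos: [0.3953, -0.2335, 0.2499]
tcp_rot: [180.0, 0.0, -14.9]
wrist_force: [0.6, -0.4, 0.1]
opening: 0.0856
grasp_force: 0.0
```

{"api": "play_rows", "payload": {"steps": [[[0.012,-0.032,0,0],[0.012,-0.032,0,0],[0.012,-0.032,0,0],[0.012,-0.032,0,0],[0,0,0,0]]]}}

```text
time: 1.82
ee_pos: [0.4758, -0.1211, 0.2492]
tcp_rot: [-179.9, 0.0, -14.2]
wrist_force: [1.4, -0.5, -0.7]
opening: 0.0853
grasp_force: 0.0
```

```bash
python3 - <<'E'
from h import *
c=cam("wrist"); cv2.imwrite("pics/w1.png",c["img"]); np.save("w1",c,allow_pickle=True); o=bot.get_obs()
print(c["xyz"],c["attitude"],c["f"],o["ee_pos"],o["tcp_rot"],o["time"]); print(proj(c,(.496,-.1,.056)))
E
```

```text
[ 0.53946572 -0.13762895  0.37246354] [ 1.65015258e+02  1.19384102e-01 -1.04171250e+02] 275.753836735265 [ 0.47465227 -0.12275604  0.249351  ] [-1.79928282e+02  5.56951279e-02 -1.44511378e+01] 1.8667
[294.61211251 170.62617321]
```

View pics/w1.png

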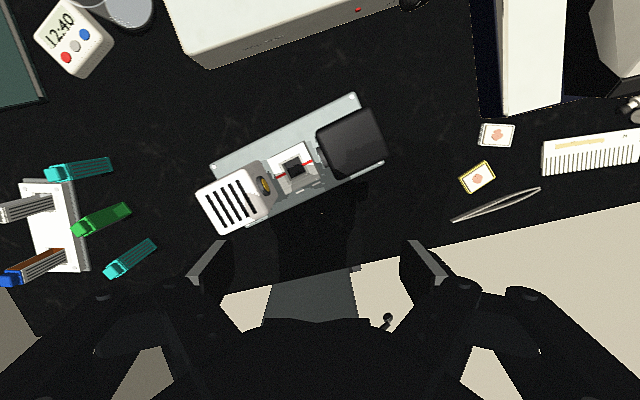

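The wrist view shows the pocket at about (293,166), some 4 px from where I predicted it. The stand is at the left, with decoy cells in front of it.

{"api": "play_rows", "payload": {"steps": [[[-0.0055,-0.032,0,0],[-0.0055,-0.032,0,0],[-0.0055,-0.032,0,0],[-0.0055,-0.032,0,0],[-0.0055,-0.032,0,0]]]}}

```text
time: 2.28
ee_pos: [0.4632, -0.0477, 0.2546]
tcp_rot: [-176.1, 0.0, -8.0]
wrist_force: [-0.7, -0.2, -0.0]
opening: 0.0855
grasp_force: 0.0
```

{"api": "play_rows", "payload": {"steps": [[[-0.0055,-0.032,0,0],[-0.0055,-0.032,0,0],[-0.0055,-0.032,0,0],[-0.0055,-0.032,0,0],[-0.0055,-0.032,0,0]]]}}

```text
time: 2.7
ee_pos: [0.4445, 0.0236, 0.2694]
tcp_rot: [-172.3, 0.1, -1.5]
wrist_force: [0.3, -0.2, 0.4]
opening: 0.0855
grasp_force: 0.0
```

{"api": "play_rows", "payload": {"steps": [[[0,0,0,0],[0,0,0,0],[0,0,0,0],[0,0,0,0],[0,0,0,0]]], "gripper": 0.06}}

```text
time: 3.12
ee_pos: [0.4451, 0.0219, 0.2688]
tcp_rot: [-172.4, 0.1, -1.6]
wrist_force: [-0.8, 0.5, 0.2]
opening: 0.0601
grasp_force: 0.0
```

```bash
python3 - <<'E'
from h import *
c=cam("wrist"); np.save("w2",c,allow_pickle=True); o=bot.get_obs()
print(o["ee_pos"],o["tcp_rot"],o["time"]); p=proj(c,(.530,.244,.084)); print(p,proj(c,(.530,.244,.016)))
w1=np.load("w1.npy",allow_pickle=True).item()
a=cv2.resize(w1["img"][85:245,185:395],None,fx=3.6,fy=3.6,interpolation=2)
x,y=[int(v) for v in p]; print("crop w1 origin 185,85")
cv2.imwrite("pics/w1c.png",a); cv2.imwrite("pics/w2.png",c["img"])
E
```

```text
[0.44512636 0.0218579  0.26881175] [-1.72424502e+02  1.03678208e-01 -1.65182306e+00] 3.1667
[145.82603718 113.08113447] [180.95687561 114.96539331]
crop w1 origin 185,85
```

View pics/w1c.png

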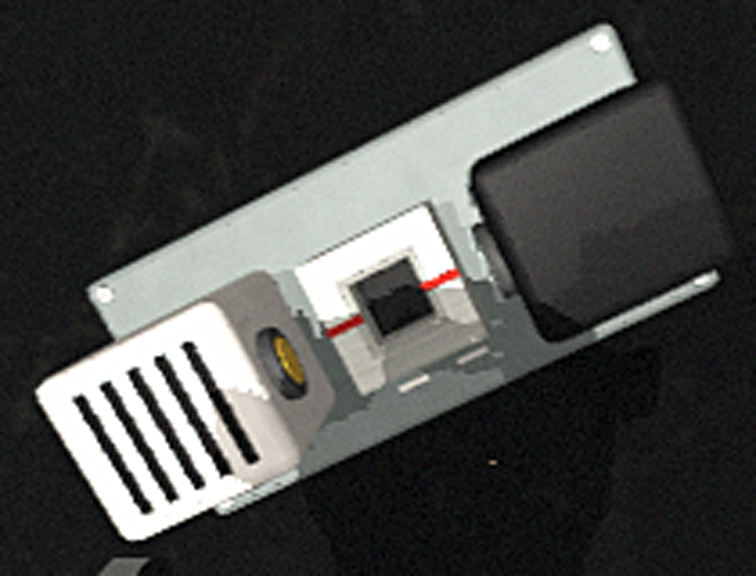

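View pics/w2.png

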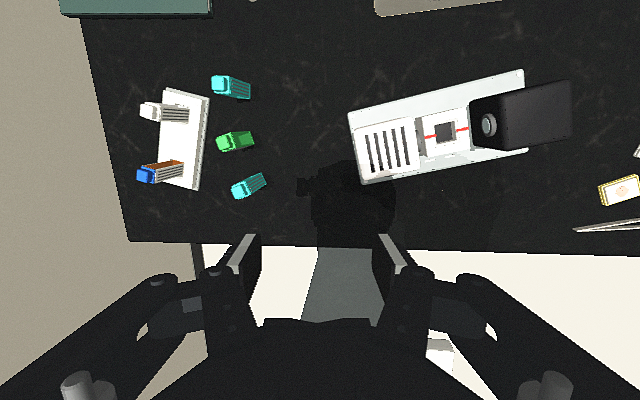

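The motion fell short and the tool tilted 8°, so a joint must be limited somewhere. I'll check the joints before moving on.

```bash
python3 - <<'E'
from h import *
o=bot.get_obs(); print(o["q"],o["ee_pos"],o["tcp_rot"],Ro.from_euler("xyz",o["tcp_rot"],degrees=True).as_matrix())
w=np.load("w2.npy",allow_pickle=True).item(); w1=np.load("w1.npy",allow_pickle=True).item()
for n,z in (("img",0),):
  for name,p,zz in (("white top",(150,110),.084),("blue top",(146,174),.084),("pocket",(445,132),.056)):
    print(name,ray(w,p,zz))
f=lambda x,y:(185+x/3.6,85+y/3.6)
for nm,p in (("pocket corners",[(352,285),(412,260),(432,312),(376,338)]),("red ends",[(327,333),(458,275)]),("rim",[(297,268),(433,203),(485,330),(360,395)])):
    P=np.array([ray(w1,f(*q),.056)[:2] for q in p]); print(nm,P.round(4).tolist(),P.mean(0)); d=np.diff(P,axis=0); print(np.degrees(np.arctan2(d[:,1],d[:,0])),np.linalg.norm(d,axis=1))
P=np.array([ray(w1,f(*q),.016)[:2] for q in [(103,293),(600,42),(706,283),(226,505)]]); print("bolts",P,P.mean(0)); d=np.diff(P,axis=0); print(np.degrees(np.arctan2(d[:,1],d[:,0])),np.linalg.norm(d,axis=1))
E
```

```text
[ -1.7068366   -8.88421073  -1.55068154  97.44452377   7.57539473
 179.94450218] [0.44512636 0.0218579  0.26881175] [-1.72424502e+02  1.03678208e-01 -1.65182306e+00] [[ 0.99958281 -0.02881262  0.00200719]
 [-0.02882571 -0.99085321  0.13182941]
 [-0.00180953 -0.13183227 -0.99127039]]
white top [0.53321207 0.23801297 0.084     ]
blue top [0.45836306 0.25851213 0.084     ]
pocket [ 0.49920546 -0.09764719  0.056     ]
pocket corners [[0.5066, -0.0888], [0.5095, -0.1094], [0.4919, -0.1113], [0.4881, -0.0916]] [ 0.49902035 -0.1002878 ]
[ -81.77009147 -173.83560159  100.83361129] [0.02087077 0.01775364 0.02011713]
red ends [[0.4936, -0.0767], [0.5014, -0.1224]] [ 0.49746271 -0.09953216]
[-80.33082318] [0.04641637]
rim [[0.516, -0.0733], [0.5251, -0.1204], [0.482, -0.1265], [0.471, -0.0814]] [ 0.49854344 -0.1003848 ]
[ -79.15798726 -172.02047351  103.68123112] [0.04797262 0.04346038 0.04641977]
bolts [[ 0.52158218  0.00531507]
 [ 0.56106783 -0.18662998]
 [ 0.47196457 -0.2061943 ]
 [ 0.43320637 -0.01276661]] [ 0.49695524 -0.10006895]
[ -78.37565666 -167.61613736  101.33062609] [0.19596433 0.09122584 0.19727257]
```

Joint 6 reached its +180° limit, because yaw = q1 - q6 + 180. I need the half-turn-equivalent grasp at yaw 165° (q6 about 40°), so I'll turn back the other way.

The pocket is at (0.497, -0.100) and the photometer's yaw is about 11.9°. The bolts, red marks and rim agree on this.

{"api": "play_rows", "payload": {"steps": [[[0,0,0,-0.125],[0,0,0,-0.125],[0,0,0,-0.125],[0,0,0,-0.125],[0,0,0,-0.125]]]}}

```text
time: 3.58
ee_pos: [0.4451, 0.0219, 0.2689]
tcp_rot: [-173.8, -4.4, 34.3]
wrist_force: [-0.0, -0.4, 0.1]
opening: 0.0601
grasp_force: 0.0
```

{"api": "play_rows", "payload": {"steps": [[[0,0,0,-0.125],[0,0,0,-0.125],[0,0,0,-0.125],[0,0,0,-0.125],[0,0,0,-0.125]]]}}

```text
time: 4.0
ee_pos: [0.4451, 0.0219, 0.2689]
tcp_rot: [-177.6, -7.2, 70.2]
wrist_force: [1.0, 0.1, -0.4]
opening: 0.0598
grasp_force: 0.0
```

{"api": "play_rows", "payload": {"steps": [[[0,0,0,-0.125],[0,0,0,-0.125],[0,0,0,-0.125],[0,0,0,-0.125],[0,0,0,-0.125]]]}}

```text
time: 4.42
ee_pos: [0.4451, 0.0219, 0.2689]
tcp_rot: [177.8, -7.2, 106.3]
wrist_force: [-0.4, 0.2, -0.1]
opening: 0.0601
grasp_force: 0.0
```

{"api": "play_rows", "payload": {"steps": [[[0,0,0,-0.125],[0,0,0,-0.125],[0,0,0,-0.125],[0,0,0,-0.125],[0,0,0,-0.125]]]}}

```text
time: 4.83
ee_pos: [0.4451, 0.0219, 0.2689]
tcp_rot: [173.9, -4.6, 142.2]
wrist_force: [-0.7, -1.0, -0.5]
opening: 0.06
grasp_force: 0.0
```

```bash
python3 - <<'E'
from h import *
o=bot.get_obs(); print(o["q"],o["ee_pos"],o["tcp_rot"]); print(tool((.532,.243,.25),165.2))
E
```

```text
[-1.7006481  -8.89106108 -1.54764271 97.4462836   7.57656895 36.35080814] [0.44511484 0.02191166 0.26889261] [173.94612751  -4.56543533 142.18327665]
(array([0.06520425, 0.22410802, 0.04806263]), np.float64(-0.40171760549904806))
```

The 7.6° sideways lean stays in the commanded pose. Pressing against the opposite joint-6 limit (-180°) should undo it the same way it arose, so I'll turn there high and clear of everything.

{"api": "play_rows", "payload": {"steps": [[[0,0,0,-0.125],[0,0,0,-0.125],[0,0,0,-0.125],[0,0,0,-0.125],[0,0,0,-0.125]]]}}

```text
time: 5.25
ee_pos: [0.4451, 0.0219, 0.2689]
tcp_rot: [172.4, -0.2, 177.8]
wrist_force: [0.0, 0.4, 0.2]
opening: 0.0603
grasp_force: 0.0
```

{"api": "play_rows", "payload": {"steps": [[[0,0,0,-0.125],[0,0,0,-0.125],[0,0,0,-0.125],[0,0,0,-0.125],[0,0,0,-0.125]]]}}

```text
time: 5.67
ee_pos: [0.4451, 0.0219, 0.2689]
tcp_rot: [173.7, 4.3, -146.7]
wrist_force: [1.1, -0.2, -0.2]
opening: 0.06
grasp_force: 0.0
```

{"api": "play_rows", "payload": {"steps": [[[0,0,0,-0.125],[0,0,0,-0.125],[0,0,0,-0.125],[0,0,0,-0.125],[0,0,0,-0.125]]]}}

```text
time: 6.08
ee_pos: [0.4451, 0.0219, 0.2689]
tcp_rot: [177.4, 7.1, -110.8]
wrist_force: [-0.2, 0.3, 0.5]
opening: 0.0603
grasp_force: 0.0
```

{"api": "play_rows", "payload": {"steps": [[[0,0,0,-0.125],[0,0,0,-0.125],[0,0,0,-0.125],[0,0,0,-0.125],[0,0,0,-0.125]]]}}

```text
time: 6.5
ee_pos: [0.4451, 0.0219, 0.2689]
tcp_rot: [-177.9, 7.3, -74.7]
wrist_force: [-0.1, 1.2, 0.0]
opening: 0.0601
grasp_force: 0.0
```

{"api": "play_rows", "payload": {"steps": [[[0,0,0,-0.125],[0,0,0,-0.125],[0,0,0,-0.125],[0,0,0,-0.125],[0,0,0,-0.125]]]}}

```text
time: 6.92
ee_pos: [0.4451, 0.0219, 0.2689]
tcp_rot: [-174.0, 4.7, -38.8]
wrist_force: [-0.4, -0.0, 1.1]
opening: 0.06
grasp_force: 0.0
```

{"api": "play_rows", "payload": {"steps": [[[0,0,0,-0.125],[0,0,0,-0.125],[0,0,0,-0.125],[0,0,0,-0.125],[0,0,0,-0.125]]]}}

```text
time: 7.33
ee_pos: [0.4451, 0.0219, 0.2689]
tcp_rot: [-172.4, 0.3, -3.2]
wrist_force: [0.2, 0.4, -0.1]
opening: 0.0599
grasp_force: 0.0
```

{"api": "play_rows", "payload": {"steps": [[[0,0,0,-0.05],[0,0,0,-0.05],[0,0,0,-0.05],[0,0,0,-0.05],[0,0,0,-0.05]]]}}

```text
time: 7.75
ee_pos: [0.4417, 0.0776, 0.2689]
tcp_rot: [-174.9, -1.3, 6.9]
wrist_force: [1.2, -0.9, 0.5]
opening: 0.0604
grasp_force: 0.0
```

```bash
python3 - <<'E'
from h import *
o=bot.get_obs(); print(o["q"],o["ee_pos"],o["tcp_rot"]); print(Ro.from_euler("xyz",o["tcp_rot"],degrees=True).as_matrix()[:,2])
E
```

```text
[   6.92639292   -9.76362624   -2.17708848   96.24161976    5.12924902
 -179.94159036] [0.44172304 0.07764381 0.26887216] [-174.86938781   -1.33969532    6.86820126]
[ 0.01242505  0.09156943 -0.99572117]
```

{"api": "play_rows", "payload": {"steps": [[[0,0.025,0,0],[0,0.025,0,0],[0,0.025,0,0],[0,0.025,0,0],[0,0.025,0,0]]]}}

```text
time: 8.17
ee_pos: [0.4475, 0.0231, 0.26]
tcp_rot: [-177.8, -1.3, 1.6]
wrist_force: [0.2, -0.2, -0.3]
opening: 0.0598
grasp_force: 0.0
```

```bash
python3 - <<'E'
from h import *
o=bot.get_obs(); print(o["q"],o["ee_pos"],o["tcp_rot"]); print(Ro.from_euler("xyz",o["tcp_rot"],degrees=True).as_matrix()[:,2])
E
```

```text
[   1.65751198   -9.91242098   -3.1999018    95.41696531    2.18123062
 -179.94383812] [0.44750551 0.02308926 0.26002053] [-177.81750122   -1.29341571    1.60137649]
[ 0.02148302  0.03869805 -0.99901999]
```

{"api": "play_rows", "payload": {"steps": [[[0,0.0175,0,0],[0,0.0175,0,0],[0,0.0175,0,0],[0,0.0175,0,0],[0,0.0175,0,0]]]}}

```text
time: 8.58
ee_pos: [0.4483, -0.0132, 0.2582]
tcp_rot: [-179.8, -1.3, -1.8]
wrist_force: [0.1, -0.1, 0.7]
opening: 0.0602
grasp_force: 0.0
```

```bash
cat >s.py <<'E'
from h import *
o=bot.get_obs(); print(o["q"].round(2),o["ee_pos"].round(4),o["tcp_rot"].round(2),o["time"]); print(Ro.from_euler("xyz",o["tcp_rot"],degrees=True).as_matrix()[:,2].round(4))
E
python3 s.py
```

```text
[-1.7700e+00 -9.9000e+00 -3.3700e+00  9.5220e+01  1.5000e-01 -1.7994e+02] [ 0.4483 -0.0132  0.2582] [-179.84   -1.31   -1.83] 8.5833
[ 0.0229  0.002  -0.9997]
```

The sideways lean is gone, but a 1.3° lean toward +x is left. At q1 near -70° that lean becomes sideways, so the same trick can remove it there.

{"api": "play_rows", "payload": {"steps": [[[0,0,0,0.115],[0,0,0,0.115],[0,0,0,0.115],[0,0,0,0.115],[0,0,0,0.115]]]}}

```text
time: 9.0
ee_pos: [0.4483, -0.0127, 0.2582]
tcp_rot: [-179.1, -1.0, -35.1]
wrist_force: [-0.1, 0.5, 0.6]
opening: 0.0605
grasp_force: 0.0
```

{"api": "play_rows", "payload": {"steps": [[[0,0,0,0.115],[0,0,0,0.115],[0,0,0,0.115],[0,0,0,0.115],[0,0,0,0.115]]]}}

```text
time: 9.42
ee_pos: [0.4483, -0.0127, 0.2582]
tcp_rot: [-178.7, -0.4, -68.0]
wrist_force: [0.4, -0.2, 0.1]
opening: 0.0599
grasp_force: 0.0
```

{"api": "play_rows", "payload": {"steps": [[[0.02,0.0275,0,0],[0.02,0.0275,0,0],[0.02,0.0275,0,0],[0.02,0.0275,0,0],[0.02,0.0275,0,0]]]}}

```text
time: 9.83
ee_pos: [0.3581, -0.1584, 0.2559]
tcp_rot: [-178.7, -0.4, -67.6]
wrist_force: [0.4, -0.9, 0.7]
opening: 0.0602
grasp_force: 0.0
```

{"api": "play_rows", "payload": {"steps": [[[0.02,0.0275,0,0],[0.02,0.0275,0,0],[0.02,0.0275,0,0],[0.02,0.0275,0,0],[0.02,0.0275,0,0]]]}}

```text
time: 10.25
ee_pos: [0.2687, -0.3034, 0.2536]
tcp_rot: [-178.7, -0.4, -67.7]
wrist_force: [1.7, 0.1, 0.2]
opening: 0.0599
grasp_force: 0.0
```

{"api": "play_rows", "payload": {"steps": [[[0.02,0.0275,0,0],[0.02,0.0275,0,0],[0.02,0.0275,0,0],[0.02,0.0275,0,0],[0,0,0,0]]]}}

```text
time: 10.67
ee_pos: [0.196, -0.4215, 0.2504]
tcp_rot: [-178.8, -0.3, -67.9]
wrist_force: [0.8, -0.2, 0.8]
opening: 0.0602
grasp_force: 0.0
```

```bash
python3 s.py
```

```text
[ -65.73   -7.01   -1.69   94.93    1.17 -177.85] [ 0.196  -0.4215  0.2504] [-178.81   -0.35  -67.88] 10.6667
[ 0.0215  0.0022 -0.9998]
```

{"api": "play_rows", "payload": {"steps": [[[0,0.014,0,0],[0,0.014,0,0],[0,0.014,0,0],[0,0.014,0,0],[0,0.014,0,0]]]}}

```text
time: 11.08
ee_pos: [0.1605, -0.4334, 0.2504]
tcp_rot: [-180.0, -0.4, -69.8]
wrist_force: [0.3, 0.2, 0.2]
opening: 0.0601
grasp_force: 0.0
```

```bash
python3 s.py
```

```text
[-6.9700e+01 -7.3500e+00 -2.0000e+00  9.4980e+01  3.0000e-02 -1.7992e+02] [ 0.1605 -0.4334  0.2504] [-179.97   -0.37  -69.78] 11.0833
[ 0.0027 -0.0059 -1.    ]
```

The lean is now 0.4°, which is fine. Next I turn to yaw 165° (joint 6 moves away from its limit) and travel to the cell.

{"api": "play_rows", "payload": {"steps": [[[0,0,0,0.109],[0,0,0,0.109],[0,0,0,0.109],[0,0,0,0.109],[0,0,0,0.109]]]}}

```text
time: 11.5
ee_pos: [0.1608, -0.4333, 0.2504]
tcp_rot: [-179.8, -0.3, -101.3]
wrist_force: [1.0, 0.4, 0.1]
opening: 0.0601
grasp_force: 0.0
```

{"api": "play_rows", "payload": {"steps": [[[0,0,0,0.109],[0,0,0,0.109],[0,0,0,0.109],[0,0,0,0.109],[0,0,0,0.109]]]}}

```text
time: 11.92
ee_pos: [0.1609, -0.4333, 0.2504]
tcp_rot: [-179.6, -0.1, -132.5]
wrist_force: [-0.5, 0.4, -0.1]
opening: 0.0601
grasp_force: 0.0
```

{"api": "play_rows", "payload": {"steps": [[[0,0,0,0.109],[0,0,0,0.109],[0,0,0,0.109],[0,0,0,0.109],[0,0,0,0.109]]]}}

```text
time: 12.33
ee_pos: [0.1608, -0.4333, 0.2504]
tcp_rot: [-179.6, 0.1, -163.7]
wrist_force: [0.4, -0.2, -0.5]
opening: 0.06
grasp_force: 0.0
```

{"api": "play_rows", "payload": {"steps": [[[0,0,0,0.109],[0,0,0,0.109],[0,0,0,0.109],[0,0,0,0.109],[0,0,0,0.109]]]}}

```text
time: 12.75
ee_pos: [0.1609, -0.4333, 0.2504]
tcp_rot: [-179.7, 0.3, 165.1]
wrist_force: [0.5, -0.0, 0.6]
opening: 0.0601
grasp_force: 0.0
```

{"api": "play_rows", "payload": {"steps": [[[-0.0095,0.037,0,0],[-0.0095,0.037,0,0],[-0.0095,0.037,0,0],[-0.0095,0.037,0,0],[-0.0095,0.037,0,0]]]}}

```text
time: 13.17
ee_pos: [0.2537, -0.2648, 0.2498]
tcp_rot: [-179.7, 0.3, 165.3]
wrist_force: [0.4, -0.4, -0.0]
opening: 0.0598
grasp_force: 0.0
```

{"api": "play_rows", "payload": {"steps": [[[-0.0095,0.037,0,0],[-0.0095,0.037,0,0],[-0.0095,0.037,0,0],[-0.0095,0.037,0,0],[-0.0095,0.037,0,0]]]}}

```text
time: 13.58
ee_pos: [0.3466, -0.0975, 0.2494]
tcp_rot: [-179.7, 0.3, 165.4]
wrist_force: [0.1, -0.7, 0.8]
opening: 0.0601
grasp_force: 0.0
```

{"api": "play_rows", "payload": {"steps": [[[-0.0095,0.037,0,0],[-0.0095,0.037,0,0],[-0.0095,0.037,0,0],[-0.0095,0.037,0,0],[-0.0095,0.037,0,0]]]}}

```text
time: 14.0
ee_pos: [0.4394, 0.0698, 0.2487]
tcp_rot: [-179.8, 0.3, 165.4]
wrist_force: [0.4, -0.6, 0.4]
opening: 0.0596
grasp_force: 0.0
```

{"api": "play_rows", "payload": {"steps": [[[-0.0095,0.037,0,0],[-0.0095,0.037,0,0],[-0.0095,0.037,0,0],[-0.0095,0.037,0,0],[0,0,0,0]]]}}

```text
time: 14.42
ee_pos: [0.5149, 0.206, 0.2455]
tcp_rot: [-179.7, 0.2, 165.6]
wrist_force: [1.1, 0.6, -0.6]
opening: 0.0596
grasp_force: 0.0
```

```bash
python3 s.py; python3 - <<'E'
from h import *
c=cam("wrist"); np.save("w3",c,allow_pickle=True); cv2.imwrite("pics/w3.png",c["img"]); print(proj(c,(.5325,.2405,.084)),proj(c,(.5325,.2405,.016)),tool((.5325,.2405,.2),165))
E
```

```text
[21.96  5.56 10.2  94.68 -0.31 36.4 ] [0.5149 0.206  0.2455] [-1.7972e+02  1.5000e-01  1.6556e+02] 14.4167
[ 0.0014 -0.0053 -1.    ]
[352.73119598 195.29429447] [346.35765208 182.16437643] (array([-0.00889515,  0.04051515,  0.04592768]), np.float64(0.009511254243403123))
```

View pics/w3.png

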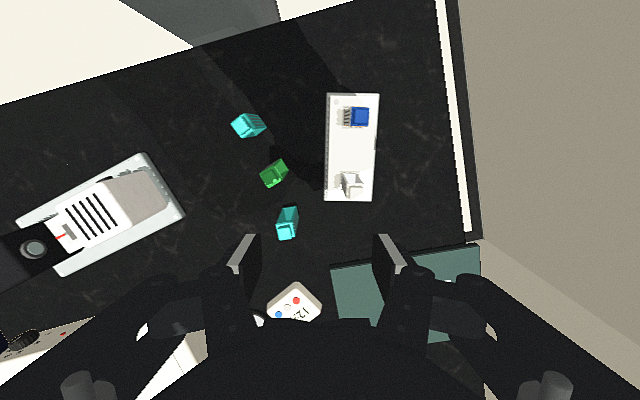

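The white stopper is at about (354,190), near the prediction. The stand's block runs from (327,94) to (374,201), and the blue stopper is at (360,117).

```bash
python3 - <<'E'
from h import *
c=np.load("w3.npy",allow_pickle=True).item(); im=c["img"]; hsv=cv2.cvtColor(im,cv2.COLOR_BGR2HSV)
s=np.zeros((400,640),np.uint8); s[85:215,312:392]=1
m=cv2.inRange(hsv,(0,0,150),(180,45,255))*s
k=max(cv2.findContours(m,0,2)[0],key=cv2.contourArea); r=cv2.minAreaRect(k); b=cv2.boxPoints(r)
B=np.array([ray(c,p,.016)[:2] for p in b]); L=[B[i]-B[i-1] for i in range(4)]
print(b.round(1).tolist(),B.round(4).tolist(),B.mean(0),[np.linalg.norm(l).round(4) for l in L],[np.degrees(np.arctan2(l[1],l[0])).round(1) for l in L])
m=cv2.inRange(hsv,(105,150,120),(130,255,255))*s; mo=cv2.moments(m,True);p=(mo['m10']/mo['m00'],mo['m01']/mo['m00']); print("blue",p,ray(c,p,.084))
print("white",ray(c,(354,189),.084))
cv2.imwrite("pics/w3c.png",cv2.resize(im[85:215,312:392],None,fx=4.5,fy=4.5,interpolation=2))
E
```

```text
[[323.6000061035156, 199.89999389648438], [328.1000061035156, 91.0], [378.5, 93.0999984741211], [374.0, 202.0]] [[0.5485, 0.2059], [0.4184, 0.244], [0.4358, 0.302], [0.5679, 0.2701]] [0.49263812 0.25551291] [np.float64(0.0671), np.float64(0.1355), np.float64(0.0605), np.float64(0.1359)] [np.float64(-106.8), np.float64(163.7), np.float64(73.3), np.float64(-13.6)]
blue (359.55852842809367, 116.11036789297658) [0.45518582 0.26447785 0.084     ]
white [0.52610621 0.24328627 0.084     ]
```

View pics/w3c.png

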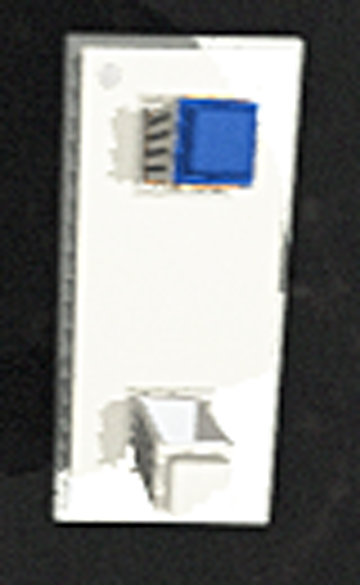

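```bash
python3 - <<'E'
from h import *
c=np.load("w3.npy",allow_pickle=True).item()
print("turq base/top",ray(c,(288,236),0),ray(c,(288,212),.08)); print(tool((.5315,.2437,.13),165))
E
```

```text
turq base/top [0.59242237 0.14246714 0.        ] [0.53453465 0.16773755 0.08      ]
(array([-0.00694968,  0.04377741,  0.11590491]), np.float64(0.009511254243403123))
```

{"api": "play_rows", "payload": {"steps": [[[-0.0014,0.0088,0.023,0.002],[-0.0014,0.0088,0.023,0.002],[-0.0014,0.0088,0.023,0.002],[-0.0014,0.0088,0.023,0.002],[-0.0014,0.0088,0.023,0.002]]], "gripper": 0.048}}

```text
time: 14.88
ee_pos: [0.5314, 0.2407, 0.1324]
tcp_rot: [-179.8, 0.3, 164.7]
wrist_force: [0.5, -0.7, -0.6]
opening: 0.0479
grasp_force: 0.0
```

{"api": "play_rows", "payload": {"steps": [[[0,0,0,0],[0,0,0,0],[0,0,0,0],[0,0,0,0],[0,0,0,0]]]}}

```text
time: 15.3
ee_pos: [0.5322, 0.2409, 0.1347]
tcp_rot: [-179.8, 0.4, 164.7]
wrist_force: [-0.1, -0.0, 1.2]
opening: 0.048
grasp_force: 0.0
```

```bash
python3 s.py; python3 - <<'E'
from h import *
c=cam("wrist"); np.save("w4",c,allow_pickle=True); p=proj(c,(.5315,.2437,.084)); print(p,tool((.5315,.2437,.065),165))
x0=220;y0=100; cv2.imwrite("pics/w4.png",cv2.resize(c["img"][100:300,220:420],None,fx=3,fy=3,interpolation=2))
E
```

```text
[24.52  8.71  1.43 82.53 -0.36 39.78] [0.5322 0.2409 0.1347] [-179.84    0.38  164.74] 15.3
[ 0.0057 -0.0044 -1.    ]
[320.53151319 222.39779153] (array([0.0017639 , 0.00269636, 0.06940828]), np.float64(-0.004430923125466619))
```

View pics/w4.png

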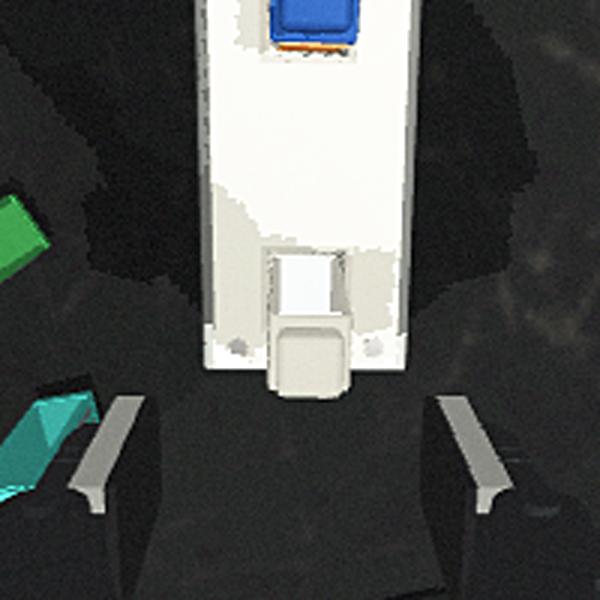

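The stopper's centre is at crop (311,360), which is full-image (323.7,220), about 2 mm from the prediction. A turquoise decoy stands near the left finger, so I'll check its clearance.

```bash
python3 - <<'E'
from h import *
c=np.load("w4.npy",allow_pickle=True).item(); f=lambda x,y:(220+x/3,100+y/3)
P=ray(c,f(311,360),.084); print("cell",P); print("stand end corners",ray(c,f(203,366),.016),ray(c,f(407,368),.016))
o=bot.get_obs(); R=Ro.from_euler("xyz",o["tcp_rot"],degrees=True).as_matrix()
for n,q,z in (("cell",(311,360),.084),("turq hi corner",(97,415),.078),("t",(95,392),.03),("t top",(40,395),.078)): print(n,R.T@(ray(c,f(*q),z)-o["ee_pos"]))
print("tips",proj(c,o["ee_pos"]+R@np.array([0,.024,.019])),proj(c,o["ee_pos"]+R@np.array([0,-.024,.019])))
print(tool((P[0],P[1],.065),165))
E
```

```text
cell [0.53040507 0.24616021 0.084     ]
stand end corners [0.54775706 0.20847181 0.016     ] [0.56498301 0.26940503 0.016     ]
cell [0.00334696 0.00472591 0.0503918 ]
turq hi corner [-0.01253726 -0.04524347  0.05663969]
t [-0.02596674 -0.05743318  0.10476192]
t top [-0.00751427 -0.05823303  0.05664602]
tips [359.43259226 244.444914  ] [273.8221016 244.4403165]
(array([0.0034675 , 0.00478179, 0.06939134]), np.float64(-0.004430923125466619))
```

{"api": "play_rows", "payload": {"steps": [[[0.0017,0.0024,0,0],[0.0017,0.0024,0,0],[0,0,0.008,0],[0,0,0.008,0],[0,0,0.008,0]]], "gripper": 0.038}}

```text
time: 15.77
ee_pos: [0.5295, 0.2465, 0.1076]
tcp_rot: [-179.7, 0.2, 164.8]
wrist_force: [-0.9, 1.2, 0.7]
opening: 0.0382
grasp_force: 0.0
```

{"api": "play_rows", "payload": {"steps": [[[0,0,0.01,0],[0,0,0.01,0],[0,0,0.01,0],[0,0,0.01,0],[0,0,0.004,0]]]}}

```text
time: 16.18
ee_pos: [0.5291, 0.2459, 0.0625]
tcp_rot: [-179.7, 0.2, 164.8]
wrist_force: [0.3, 0.1, 0.1]
opening: 0.0383
grasp_force: 0.0
```

```bash
python3 s.py; python3 - <<'E'
from h import *
print(bot.get_obs()["wrist_force"],tool((.5302,.2459,.065),164.7))
c=cam("wrist"); cv2.imwrite("pics/w5.png",cv2.resize(c["img"][120:320,220:420],None,fx=3,fy=3,interpolation=2))
E
```

```text
[25.09 10.13 -4.99 74.98 -0.36 40.32] [0.5291 0.2459 0.0625] [-1.7967e+02  1.6000e-01  1.6477e+02] 16.1833
[ 0.0011 -0.0063 -1.    ]
[0.25840884 0.12086875 0.05069263] (array([-0.00103959,  0.00028154, -0.00248257]), np.float64(0.0011573841045809873))
```

View pics/w5.png

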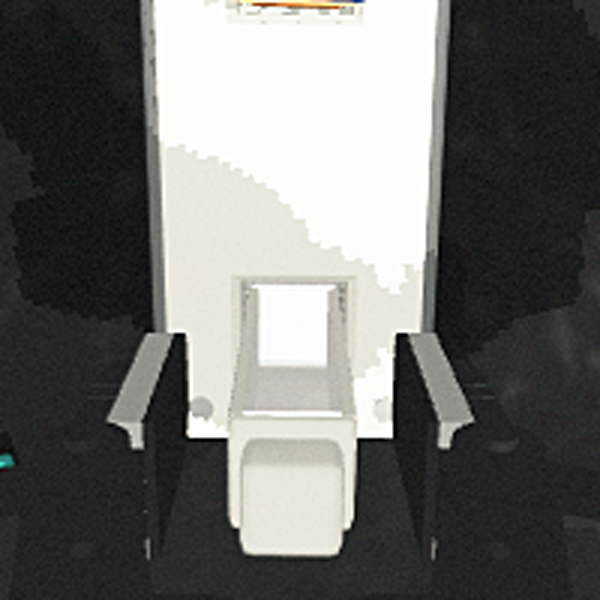

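The cell sits centred between the pads, with the ribbed sides facing them and the clear face toward the stand's row. I'll raise 2.5 mm and grip.

{"api": "play_rows", "payload": {"steps": [[[-0.001,0,-0.0025,0],[0,0,0,0],[0,0,0,0],[0,0,0,0],[0,0,0,0]]], "gripper": 0.0, "squeeze": 50}}

```text
time: 16.65
ee_pos: [0.5312, 0.2462, 0.0679]
tcp_rot: [-179.8, 0.3, 164.8]
wrist_force: [0.1, -0.2, 1.9]
opening: 0.0193
grasp_force: 51.4
```

{"api": "play_rows", "payload": {"steps": [[[0,0,0,0],[0,0,0,0],[0,0,0,0],[0,0,0,0],[0,0,0,0]]]}}

```text
time: 17.07
ee_pos: [0.5312, 0.2462, 0.0679]
tcp_rot: [-179.8, 0.3, 164.8]
wrist_force: [1.2, -0.5, 5.9]
opening: 0.0191
grasp_force: 51.8
```

```bash
python3 s.py; python3 -c "
from h import *
o=bot.get_obs();print(o['opening'],o['grasp_force'],o['wrist_force'],o['torque'])"
```

```text
[25.03 10.06 -4.46 75.37 -0.36 40.26] [0.5312 0.2462 0.0679] [-179.8     0.32  164.77] 17.0667
[ 0.0044 -0.0049 -1.    ]
0.01908761295515116 51.84761703014374 [ 1.23420357 -0.49014336  5.87843073] [-0.01679066 -0.08197951 -0.04474052]
```

Gripped, with the opening at 19 mm. Next I lift, turn to yaw about 102° and travel to the pocket.

{"api": "play_rows", "payload": {"steps": [[[0,0,-0.01,0],[0,0,-0.02,0],[0,0,-0.03,0],[0,0,-0.03,0],[0,0,-0.03,0]]]}}

```text
time: 17.48
ee_pos: [0.5298, 0.2464, 0.1886]
tcp_rot: [-179.7, 0.2, 164.8]
wrist_force: [0.5, 1.2, -0.4]
opening: 0.0193
grasp_force: 51.0
```

{"api": "play_rows", "payload": {"steps": [[[0,0,-0.015,0.1],[0,0,0,0.11],[0,0,0,0.11],[0,0,0,0.11],[0,0,0,0.11]]]}}

```text
time: 17.9
ee_pos: [0.5301, 0.2467, 0.2025]
tcp_rot: [-179.9, 0.3, 133.5]
wrist_force: [-0.7, -0.0, -0.3]
opening: 0.0191
grasp_force: 51.0
```

{"api": "play_rows", "payload": {"steps": [[[0,0,0,0.11],[0,0,0,0.11],[0,0,0,0.11],[0,0,0,0.11],[0,0,0,0.1]]]}}

```text
time: 18.32
ee_pos: [0.5301, 0.2467, 0.2024]
tcp_rot: [179.9, 0.3, 102.6]
wrist_force: [-0.6, -0.0, -1.2]
opening: 0.019
grasp_force: 51.0
```

```bash
python3 s.py; python3 -c "
from h import *
o=bot.get_obs();print(o['opening'],o['grasp_force'],o['wrist_force']);print(tool((.498,-.1,.2),102))"
```

```text
[ 25.12   9.05   9.27  90.23  -0.35 102.54] [0.5301 0.2467 0.2024] [179.93   0.35 102.57] 18.3167
[ 0.0024 -0.0056 -1.    ]
0.01897019270163424 50.98658859729767 [-0.62645537 -0.04670289 -1.20553596]
(array([-0.33136661, -0.10675106,  0.00425401]), np.float64(0.009984477149351112))
```

{"api": "play_rows", "payload": {"steps": [[[-0.015,-0.004,0,0.002],[-0.03,-0.008,0,0.002],[-0.035,-0.01,0,0.002],[-0.035,-0.01,0,0.002],[-0.035,-0.01,0,0.002]]]}}

```text
time: 18.73
ee_pos: [0.5213, 0.0892, 0.2032]
tcp_rot: [179.9, 0.4, 102.5]
wrist_force: [1.5, 0.1, -0.8]
opening: 0.0191
grasp_force: 51.0
```

{"api": "play_rows", "payload": {"steps": [[[-0.035,-0.01,0,0],[-0.035,-0.01,0,0],[-0.035,-0.01,0,0],[-0.035,-0.01,0,0],[-0.035,-0.01,0,0]]]}}

```text
time: 19.15
ee_pos: [0.5095, -0.0926, 0.2044]
tcp_rot: [179.9, 0.3, 102.4]
wrist_force: [1.1, 0.3, -0.9]
opening: 0.0189
grasp_force: 51.0
```

{"api": "play_rows", "payload": {"steps": [[[-0.035,-0.01,0,0],[-0.02,-0.005,0,0],[-0.01,0,0,0],[0,0,0,0],[0,0,0,0]]]}}

```text
time: 19.57
ee_pos: [0.5096, -0.1572, 0.2043]
tcp_rot: [179.9, 0.3, 102.3]
wrist_force: [1.0, 0.7, -1.2]
opening: 0.0187
grasp_force: 51.0
```

```bash
python3 s.py; cat > red.py <<'E'
from h import *
def red(c,P0,w=60):
    hsv=cv2.cvtColor(c["img"],cv2.COLOR_BGR2HSV); m=cv2.inRange(hsv,(0,110,60),(9,255,255))|cv2.inRange(hsv,(171,110,60),(180,255,255))
    x,y=proj(c,P0).astype(int); s=np.zeros_like(m); s[max(0,y-w):y+w,max(0,x-w):x+w]=1; m*=s
    n,l,st,ce=cv2.connectedComponentsWithStats(m); i=np.argsort(-st[1:,4])[:4]+1
    print("pred",x,y); 
    for k in i: print(st[k],ce[k].round(1),ray(c,ce[k],.056).round(4))
    ys,xs=np.nonzero(np.isin(l,i[:2])); p=np.c_[xs,ys].astype(float); d=np.linalg.svd(p-p.mean(0),full_matrices=False)[2][0]; t=(p-p.mean(0))@d
    e=[ray(c,p.mean(0)+d*t.min(),.056),ray(c,p.mean(0)+d*t.max(),.056)]; v=e[1]-e[0]
    print("ends",np.round(e,4).tolist(),"mid",((e[0]+e[1])/2).round(4),np.linalg.norm(v).round(4),np.degrees(np.arctan2(v[1],v[0])).round(2))
E
python3 - <<'E'
from red import *
c=cam("wrist"); np.save("w6",c,allow_pickle=True); print(c["xyz"]); red(c,(.497,-.1,.056))
print("w1"); red(np.load("w1.npy",allow_pickle=True).item(),(.497,-.1,.056),30)
print("top"); red(cam("top"),(.497,-.1,.056),20)
E
```

```text
[-17.03   1.74   1.62  89.64  -0.22  60.65] [ 0.5096 -0.1572  0.2043] [179.9    0.31 102.32] 19.5667
[ 0.0028 -0.0049 -1.    ]
[ 0.49551052 -0.09278791  0.32721107]
pred 315 130
[317 104   3  14  42] [318.  110.5] [ 0.4953 -0.0815  0.056 ]
[316 142   4  13  42] [317.1 147.6] [ 0.5019 -0.1153  0.056 ]
ends [[0.4942, -0.0758, 0.056], [0.5031, -0.1213, 0.056]] mid [ 0.4986 -0.0986  0.056 ] 0.0463 -78.97
w1
pred 294 169
[301 160  12   6  31] [306.7 162.4] [ 0.5018 -0.1159  0.056 ]
[276 172  10   7  26] [280.4 175.2] [ 0.4948 -0.0825  0.056 ]
ends [[0.5031, -0.1225, 0.056], [0.4936, -0.0766, 0.056]] mid [ 0.4984 -0.0995  0.056 ] 0.0469 101.69
top
pred 408 229
[399 231   6   2   6] [401.5 231.7] [ 0.4933 -0.0835  0.056 ]
[414 228   5   2   5] [416.  228.4] [ 0.5004 -0.1168  0.056 ]
ends [[0.5015, -0.1213, 0.056], [0.4921, -0.0779, 0.056]] mid [ 0.4968 -0.0996  0.056 ] 0.0444 102.15
```

Three views agree: the pocket is at (0.4983, -0.0992) and the beam direction is 101.7°. I'll measure where the stopper sits relative to the tool in the held view.

```bash
python3 - <<'E'
from h import *
c=np.load("w6.npy",allow_pickle=True).item(); o=bot.get_obs(); R=Ro.from_euler("xyz",o["tcp_rot"],degrees=True).as_matrix()
def totool(p,h):
    Q=ray(c,p,o["ee_pos"][2]+h); return (R.T@(Q-o["ee_pos"])).round(4)
print("w5 stopper",totool((317.3,285.7),.0215),"w5 flange far/near y", totool((317,260),.0115))
g=cv2.cvtColor(c["img"],cv2.COLOR_BGR2GRAY); s=g[230:330,270:370]
print(cv2.resize(s,(50,50),interpolation=cv2.INTER_AREA)[::2,::2])
E
```

```text
w5 stopper [-0.0007  0.0002 -0.0215] w5 flange far/near y [ 0.0059  0.0001 -0.0115]
[[ 18  19  21  27  71  91  94  38 114 202 193 192 192 195 186 113  13 102
   98  62  23  23  24  22  24]
 [ 23  24  28  28  88  89  59  61 116 184 175 180 180 180 175 117  39  69
   90  93  22  25  23  19  25]
 [ 18  15  16  15  88  86  31  87 115 113 114 114 114 114 115 114  81  33
   86  94  16  25  24  20  24]
 [ 17  19  17  48  85  86   5 118 118 115 113 113 113 116 115 119 113  13
   87  89  34  17  20  22  21]
 [ 19  22  24  88  87  89  11 123 118 111 114 113 114 115 112 116 120  14
   88  87  83  21  23  27  22]
 [ 21  22  20  89  85  90   6 128 120 124 122 123 122 122 121 119 129  13
   92  84  88  20  21  25  22]
 [ 19  16  24  85  85  58   8 153 151 151 150 150 154 151 153 150 154  14
   74  86  87  11  19  17  26]
 [ 19  17  42  96  97  41  13 152 107 110 111 110 112 114 113 116 154  13
   42  92  88  32  20  17  18]
 [ 19  19  17  18  60  49  10 153 113 120 120 119 119 121 120 116 155  14
   63  29  19  18  18  18  16]
 [ 24  24  18  19  20  49  13 155 144 146 148 148 145 146 147 142 154  
[... 909 characters left out ...]
24  25  21  23  23  23  22  20  22  20
   76  14  19  14  20  18  23]
 [ 18  20  18  17  20  22  21  22  24  21  24  23  22  22  22  20  25  20
   23  16  17  14  18  19  18]
 [ 19  23  19  16  19  28  23  25  22  22  19  22  25  21  26  23  23  24
   23  15  20  18  16  17  19]
 [ 18  19  16  19  18   8  10  13  13   9  17  30  21  23  23  25  22  25
   22  17  18  19  18  18  20]
 [ 17  20  17  16  20  17  17  10  11  11   9  11  11   6   8  23  27  21
   19  18  19  19  18  16  19]
 [ 19  18  19  18  20  19  18  16  20  19  18  15  15  19  21  18  21  22
   12  18  19  19  20  20  20]
 [ 19  20  19  17  15  15  16  16  17  15  19  19  18  15  14  16  14  17
   17  20  16  16  17  21  15]]
```

```bash
python3 - <<'E'
from h import *
c=np.load("w6.npy",allow_pickle=True).item(); o=bot.get_obs(); R=Ro.from_euler("xyz",o["tcp_rot"],degrees=True).as_matrix()
Q=ray(c,(318,280),o["ee_pos"][2]+.016); q=R.T@(Q-o["ee_pos"]); print("cell in tool",q)
off=R@np.array([q[0],q[1],0]); print(tool(np.array([.4983,-.0992,.132])-[off[0],off[1],0],101.7))
E
```

```text
cell in tool [-0.00142394  0.00056655 -0.01599134]
(array([0.05993996, 0.00030289, 0.07206979]), np.float64(0.012290740679039803))
```

{"api": "play_rows", "payload": {"steps": [[[0.012,0,0,0.002],[0.012,0,0,0.002],[0.012,0,0,0.003],[0.012,0,0,0.002],[0.011,0,0,0.002]]]}}

```text
time: 20.08
ee_pos: [0.4971, -0.0975, 0.2042]
tcp_rot: [179.9, 0.3, 101.7]
wrist_force: [0.1, -0.6, -0.1]
opening: 0.0189
grasp_force: 51.0
```

{"api": "play_rows", "payload": {"steps": [[[0,0,0.015,0],[0,0,0.02,0],[0,0,0.02,0],[0,0,0.013,0],[0,0,0.004,0]]]}}

```text
time: 20.5
ee_pos: [0.4966, -0.0986, 0.1298]
tcp_rot: [-180.0, 0.3, 101.7]
wrist_force: [0.2, -0.1, -1.3]
opening: 0.019
grasp_force: 51.0
```

{"api": "play_rows", "payload": {"steps": [[[0,0,0,0],[0,0,0,0],[0,0,0,0],[0,0,0,0],[0,0,0,0]]]}}

```text
time: 20.92
ee_pos: [0.4981, -0.0999, 0.1328]
tcp_rot: [179.8, 0.4, 101.7]
wrist_force: [0.6, -0.3, 0.0]
opening: 0.0191
grasp_force: 51.0
```

```bash
python3 s.py; python3 - <<'E'
from h import *
print(tool((.4983,-.0992,.12),101.7),bot.get_obs()["wrist_force"])
from red import red
c=cam("wrist"); np.save("w7",c,allow_pickle=True); red(c,(.4983,-.0992,.056),50)
t=cam("top"); s=cam("side")
g=cv2.cvtColor(c["img"],cv2.COLOR_BGR2GRAY); np.set_printoptions(linewidth=250)
a=c["img"][180:300,270:370]; print(cv2.resize(g[180:300,282:354],(36,40),interpolation=cv2.INTER_AREA))
E
```

```text
[-11.2   -1.77  -9.77  81.69  -0.27  67.12] [ 0.4981 -0.0999  0.1328] [179.81   0.37 101.68] 20.9167
[ 0.0045 -0.0056 -1.    ]
(array([0.00071091, 0.00025896, 0.01284544]), np.float64(-0.0003224868422585646)) [ 0.62096874 -0.32525885  0.03393317]
pred 315 211
[315 181   4  17  68] [316.5 189. ] [ 0.4951 -0.0819  0.056 ]
ends [[0.4939, -0.0759, 0.056], [0.4964, -0.0879, 0.056]] mid [ 0.4951 -0.0819  0.056 ] 0.0122 -78.3
[[113 112 127 ... 113 116 118]
 [114 115 173 ... 110 114 116]
 [117 116 168 ... 108 114 113]
 ...
 [ 15  20  17 ...  19  20  18]
 [ 21  19  16 ...  21  21  18]
 [ 19  18  15 ...  21  18  15]]
```

The cell is above the mouth, within 1 mm in x and y. I'll descend in small steps and watch the force.

{"api": "play_rows", "payload": {"steps": [[[0.001,0,0.002,0],[0,0,0.003,0],[0,0,0.003,0],[0,0,0.003,0],[0,0,0.003,0]]]}}

```text
time: 21.48
ee_pos: [0.4975, -0.0989, 0.1175]
tcp_rot: [179.9, 0.3, 101.7]
wrist_force: [-1.8, 2.1, 14.0]
opening: 0.0191
grasp_force: 53.0
```

{"api": "play_rows", "payload": {"steps": [[[0,0,0.001,0],[0,0,0.001,0],[0,0,0.001,0],[0,0,0.001,0],[0,0,0.001,0]]]}}

```text
time: 21.9
ee_pos: [0.4975, -0.0986, 0.1127]
tcp_rot: [179.9, 0.3, 101.7]
wrist_force: [-1.2, 3.7, 1.0]
opening: 0.019
grasp_force: 51.2
```

```bash
python3 s.py; python3 -c "
from h import *
o=bot.get_obs();print(o['wrist_force'],o['torque'],tool((.4983,-.0992,.1),101.7))"
```

```text
[-11.09  -1.55 -11.78  79.55  -0.22  67.21] [ 0.4975 -0.0986  0.1127] [179.88   0.29 101.7 ] 21.9
[ 0.003  -0.0045 -1.    ]
[-1.19783506  3.72313111  0.99404915] [ 0.83257661  0.18743988 -0.008058  ] (array([-0.00068104,  0.00062227,  0.01273665]), np.float64(-1.0882142255638968e-06))
```

It slid in over the chamfer, leaving a small side force of +3.7 N in y. I'll ease the position that way and continue.

{"api": "play_rows", "payload": {"steps": [[[0.0008,-0.0003,0,0],[0,0,0.001,0],[0,0,0.001,0],[0,0,0.001,0],[0,0,0,0]]]}}

```text
time: 22.32
ee_pos: [0.497, -0.0984, 0.1096]
tcp_rot: [179.9, 0.3, 101.7]
wrist_force: [-0.5, -0.3, -0.9]
opening: 0.019
grasp_force: 51.1
```

```bash
python3 s.py; python3 -c "
from h import *
o=bot.get_obs();print(o['wrist_force'],o['torque'])"
```

```text
[-11.05  -1.57 -12.14  79.21  -0.28  67.28] [ 0.497  -0.0984  0.1096] [179.91   0.34 101.68] 22.3167
[ 0.0028 -0.0056 -1.    ]
[-0.49970398 -0.28420309 -0.94504216] [ 0.01818028  0.02969086 -0.01509767]
```

Free of side forces. I'll keep going down in gentle steps until the plate is reached.

{"api": "play_rows", "payload": {"steps": [[[0,0,0.0008,0],[0,0,0.0008,0],[0,0,0.0008,0],[0,0,0.0008,0],[0,0,0.0008,0]]]}}

```text
time: 22.73
ee_pos: [0.4972, -0.0983, 0.1059]
tcp_rot: [179.9, 0.3, 101.7]
wrist_force: [0.5, -0.3, -0.2]
opening: 0.0189
grasp_force: 51.1
```

{"api": "play_rows", "payload": {"steps": [[[0,0,0.0006,0],[0,0,0.0006,0],[0,0,0.0006,0],[0,0,0.0006,0],[0,0,0.0006,0]]]}}

```text
time: 23.15
ee_pos: [0.4972, -0.0983, 0.1029]
tcp_rot: [179.9, 0.3, 101.7]
wrist_force: [0.6, 0.6, -0.3]
opening: 0.0192
grasp_force: 51.1
```

{"api": "play_rows", "payload": {"steps": [[[0,0,0.0006,0],[0,0,0.0006,0],[0,0,0.0006,0],[0,0,0.0006,0],[0,0,0.0006,0]]]}}

```text
time: 23.57
ee_pos: [0.4973, -0.0983, 0.1006]
tcp_rot: [179.9, 0.4, 101.7]
wrist_force: [-2.6, -0.3, 5.8]
opening: 0.019
grasp_force: 51.8
```

{"api": "play_rows", "payload": {"steps": [[[0,0,0.0005,0],[0,0,0.0005,0],[0,0,0.0005,0],[0,0,0.0005,0],[0,0,0.0005,0]]]}}

```text
time: 23.98
ee_pos: [0.4973, -0.0983, 0.0981]
tcp_rot: [179.9, 0.4, 101.7]
wrist_force: [-0.8, -0.2, 5.9]
opening: 0.0188
grasp_force: 51.8
```

The plate is in contact and sliding at about 6 N. It should be home 5 to 10 mm below the contact height, so I'll take finer steps.

{"api": "play_rows", "payload": {"steps": [[[0,0,0.0003,0],[0,0,0.0003,0],[0,0,0.0003,0],[0,0,0.0003,0],[0,0,0.0003,0]]]}}

```text
time: 24.4
ee_pos: [0.4973, -0.0983, 0.0966]
tcp_rot: [179.9, 0.4, 101.7]
wrist_force: [-1.8, 0.8, 6.0]
opening: 0.0193
grasp_force: 51.8
```

{"api": "play_rows", "payload": {"steps": [[[0,0,0.0002,0],[0,0,0.0002,0],[0,0,0.0002,0],[0,0,0.0002,0],[0,0,0.0002,0]]]}}

```text
time: 24.82
ee_pos: [0.4973, -0.0983, 0.0956]
tcp_rot: [179.9, 0.4, 101.7]
wrist_force: [-2.5, -0.0, 4.4]
opening: 0.0192
grasp_force: 51.8
```

{"api": "play_rows", "payload": {"steps": [[[0,0,0.0002,0],[0,0,0.0002,0],[0,0,0.0002,0],[0,0,0.0002,0],[0,0,0.0002,0]]]}}

```text
time: 25.23
ee_pos: [0.4973, -0.0983, 0.0946]
tcp_rot: [179.9, 0.4, 101.7]
wrist_force: [-1.3, 0.7, 5.5]
opening: 0.019
grasp_force: 51.8
```

{"api": "play_rows", "payload": {"steps": [[[0,0,0.0002,0],[0,0,0.0002,0],[0,0,0.0002,0],[0,0,0.0002,0],[0,0,0.0002,0]]]}}

```text
time: 25.65
ee_pos: [0.4973, -0.0984, 0.0936]
tcp_rot: [179.9, 0.4, 101.7]
wrist_force: [-2.1, 0.0, 5.8]
opening: 0.019
grasp_force: 51.8
```

{"api": "play_rows", "payload": {"steps": [[[0,0,0.0002,0],[0,0,0.0002,0],[0,0,0.0002,0],[0,0,0.0002,0],[0,0,0.0002,0]]]}}

```text
time: 26.07
ee_pos: [0.4974, -0.0984, 0.0935]
tcp_rot: [179.8, 0.4, 101.7]
wrist_force: [-4.8, 0.8, 13.3]
opening: 0.0187
grasp_force: 52.9
```

{"api": "play_rows", "payload": {"steps": [[[0,0,0.0002,0],[0,0,0.0002,0],[0,0,0.0002,0],[0,0,0.0002,0],[0,0,0.0002,0]]]}}

```text
time: 26.48
ee_pos: [0.4974, -0.0985, 0.0934]
tcp_rot: [179.8, 0.4, 101.7]
wrist_force: [-7.5, 1.5, 20.5]
opening: 0.0189
grasp_force: 53.9
```

The plate is home at z = 0.0935 and the push has reached 20.5 N. I'll back off about 0.7 mm for 15 N, ease the -7.5 N side force, and hold.

{"api": "play_rows", "payload": {"steps": [[[0,-0.0005,-0.0004,0],[0,0,-0.0003,0],[0,0,0,0],[0,0,0,0],[0,0,0,0]]]}}

```text
time: 26.9
ee_pos: [0.4972, -0.0984, 0.0934]
tcp_rot: [179.8, 0.4, 101.7]
wrist_force: [-3.2, 0.9, 12.8]
opening: 0.0191
grasp_force: 52.8
```

{"api": "play_rows", "payload": {"steps": [[[0,0,0.0003,0],[0,0,0,0],[0,0,0,0],[0,0,0,0],[0,0,0,0]]]}}

```text
time: 27.32
ee_pos: [0.4973, -0.0985, 0.0934]
tcp_rot: [179.8, 0.4, 101.7]
wrist_force: [-4.8, 1.5, 14.1]
opening: 0.019
grasp_force: 53.2
```

{"api": "play_rows", "payload": {"steps": [[[0,0,0,0],[0,0,0,0],[0,0,0,0],[0,0,0,0],[0,0,0,0]]]}}

```text
time: 27.73
ee_pos: [0.4973, -0.0985, 0.0934]
tcp_rot: [179.7, 0.4, 101.7]
wrist_force: [-3.7, 1.7, 13.8]
opening: 0.019
grasp_force: 53.2
```

{"api": "play_rows", "payload": {"steps": [[[0,0,0,0],[0,0,0,0],[0,0,0,0],[0,0,0,0],[0,0,0,0]]]}}

```text
time: 28.15
ee_pos: [0.4973, -0.0985, 0.0934]
tcp_rot: [179.7, 0.4, 101.7]
wrist_force: [-3.7, 1.5, 15.1]
opening: 0.019
grasp_force: 53.2
```

{"api": "play_rows", "payload": {"steps": [[[0,0,0,0],[0,0,0,0],[0,0,0,0],[0,0,0,0],[0,0,0,0]]]}}

```text
time: 28.57
ee_pos: [0.4973, -0.0984, 0.0934]
tcp_rot: [179.7, 0.4, 101.7]
wrist_force: [-4.2, 1.8, 14.9]
opening: 0.0185
grasp_force: 53.2
```

I held about 14 to 15 N for over a second. Now I release and go up.

{"api": "play_rows", "payload": {"steps": [[[0,0,0,0],[0,0,0,0],[0,0,0,0],[0,0,0,0],[0,0,0,0]]], "gripper": 0.045}}

```text
time: 28.98
ee_pos: [0.4966, -0.0984, 0.0911]
tcp_rot: [179.9, 0.3, 101.7]
wrist_force: [0.1, 0.2, -0.3]
opening: 0.0452
grasp_force: 0.0
```

```bash
python3 s.py; python3 - <<'E'
from h import *
o=bot.get_obs(); print(o["opening"],o["grasp_force"],o["wrist_force"]); R=Ro.from_euler("xyz",o["tcp_rot"],degrees=True).as_matrix()
E
```

```text
[-11.07  -1.28 -13.92  77.15  -0.27  67.24] [ 0.4966 -0.0984  0.0911] [179.9    0.33 101.69] 28.9833
[ 0.0028 -0.0053 -1.    ]
0.04521576133371188 0.0 [ 0.05550079  0.21517307 -0.34288177]
```

{"api": "play_rows", "payload": {"steps": [[[0,0,-0.005,0],[0,0,-0.01,0],[0,0,-0.02,0],[0,0,-0.025,0],[0,0,-0.03,0]]]}}

```text
time: 29.4
ee_pos: [0.4958, -0.0978, 0.1822]
tcp_rot: [180.0, 0.3, 101.7]
wrist_force: [1.0, -0.9, 0.1]
opening: 0.0454
grasp_force: 0.0
```

{"api": "play_rows", "payload": {"steps": [[[0,0,-0.03,0],[-0.02,0,-0.02,0],[-0.02,0,-0.01,0],[-0.01,0,0,0],[0,0,0,0]]]}}

```text
time: 29.82
ee_pos: [0.5068, -0.1481, 0.2421]
tcp_rot: [179.8, 0.4, 101.6]
wrist_force: [-0.0, 0.0, -1.0]
opening: 0.0445
grasp_force: 0.0
```

```bash
python3 s.py; python3 - <<'E'
from h import *
# stopper top expected: underside=.0934-.0619 -> top z ~ .1095 ; check its place and squareness in wrist view
c=cam("wrist"); g=cv2.cvtColor(c["img"],cv2.COLOR_BGR2GRAY); p=proj(c,(.498,-.099,.1095)); print("pred",p)
b=proj(c,(.498,-.099,.0995)); print("flange",b); x,y=p.astype(int)
np.set_printoptions(linewidth=250,threshold=10000)
print(cv2.resize(g[y-40:y+40,x-40:x+40],(40,40),interpolation=cv2.INTER_AREA)[::1,::2])
s=cam("side"); print(proj(s,(.498,-.099,.1095)))
E
```

```text
[-16.16   1.46   5.52  93.74  -0.26  62.26] [ 0.5068 -0.1481  0.2421] [179.84   0.38 101.58] 29.8167
[ 0.0041 -0.0059 -1.    ]
pred [316.87050699 140.83743847]
flange [316.81257179 140.15255189]
[[ 88 115 113  81 176 110 104  90  71  95 116 105  81  57 108 110 201 199 201 200]
 [ 85 116 115  99  79 142 164 108  51 105 132 102  70  81 166 182 202 200 200 201]
 [ 82 119 115  97  85  78 134 171 116  82 126 118 159 175 172 188 199 199 198 195]
 [ 76 117 115  88  85  84  81 182 175 179 172 171 169 169 171 194 199 200 198 196]
 [ 74 117 114  89  84  84  86  75 170 171 170 168 169 169 173 202 197 198 195 198]
 [ 70 116 114 112  86  83  87  84  96 157 172 172 168 168 170 201 199 196 196 200]
 [ 71 116 114 115  87 101  90  84  84 117 177 172 173 191 196 197 200 194 196 199]
 [ 67 116 117 111 113 117 117  89  90  86  71 156 209 181 209 215 197 198 198 197]
 [ 64 115 115 112 112 179 187 189 185 190  66 218 255 255 255 255 196 199 198 199]
 [ 60 113 114 111 113 174 183 184 179 181  63 188 237 254 254 255 196 199 198 199]
 [ 61 115 113 154 113 166 184 181 179 179  62 189 180 255 254 255 201 203 1
[... 1743 characters left out ...]
07 115]
 [ 10 108 109 112 110 109 112 111 110 109 110 111 110 111 110 110 108 108 107 138]
 [ 13 108 111 112 110 114 111 109 108 108 107 104 107 107 108 114 109 109 108 164]
 [ 14 106 111 110 112  64   8   7   5  18  31  24   6   8   6  24 112 110 107 130]
 [ 10 107 111 111 112   5  12  10  32 112 109 112  70  16  11  13 116 111 109 128]
 [ 13 106 112 112 115  11  17  14  44  50  77  62  41  23  11  10  83 108 108 160]
 [ 12 107 111 111 104   8  12  13  45  54  56  55  50  21  12  11  27 102 107 179]
 [ 10 108 110 112  66  13  13  14  23  41  47  40  28  13  14  11   4 175 202 196]
 [ 10 106 110 111  25  15  13  14  13  12   9  10  14  13  11  13   7 205 193 192]]
[345.86892608 141.5976552 ]
```

The released cell stands square and centred in the pocket, with the red marks (dark in the printout) on either side in line with it. The arm is clear, so I'm handing in.

```bash
python3 -c "
from workcell import bot
print(bot.job_done())"
```

```text
the job is handed in; nothing more can be done
None
```

The white-stoppered cell stands upright in the photometer pocket with its clear faces along the light path. The seat plate went fully home, I held about 14–15 N for over a second and let go (peak reading 20.5 N), and handed in at about 30 s; no verdict came back.

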